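# Set up a kiln shelf, slumping mould and glass blank on a fusing kiln's hearth

## Task

Set up the kiln for slumping: lay the two matching thin bars flat across the brick hearth, parallel to its short sides, 100 mm apart centre to centre and evenly either side of its middle, then lay the white shelf on top of them, centred on the hearth and running along its length. Stand the round mould, bowl upwards, on the middle of the shelf between the bars, and set the glass disc down flat and centred on the mould's rim without dropping it. Leave the thick bar, the jar and the brush where they are.

Things in the scene. Friction and masses are not known exactly. Their poses are not given: they have to be found in the camera images.
- hearth (a point): Centre of the top face of the kiln's hearth: a raised cream firebrick slab, 170 mm (x, short) by 250 mm (y, long), flat, with a dark joint line across its middle. It stands 12 mm proud of the ledge of the steel kiln base (220 x 300 mm), fixed to the bench; hearth top 72 mm above the bench. Axes: x along the short side, y along the long side, z up. The kiln may stand at the left or the right of the work area and be turned.
- bar_a_mid (a point): Centre of one of the two matching thin bars: tan ceramic bar of square section, 80 mm long (x axis), 25 mm wide and 25 mm high; this point is half-way up. About 0.1 kg. The two thin bars are interchangeable. At the start it lies on the wooden ware board (260 x 320 mm, 15 mm thick, its top 15 mm above the bench) next to the kiln.
- bar_b_mid (a point): Centre of the other thin bar, identical to bar_a: 80 mm long (x axis), 25 x 25 mm section; this point is half-way up. At the start it lies on the wooden ware board (260 x 320 mm, 15 mm thick, its top 15 mm above the bench) next to the kiln.
- shelf_mid (a point): Centre of the kiln shelf: flat rectangular slab of light fibre ceramic with a white top, 64 mm wide (x axis), 150 mm long (y axis), 15 mm thick (z up); this point is half-way up. About 0.15 kg. To be lifted across its 64 mm width, at mid-length. Starts on the ware board, along its short side to 0.15 rad; beside it the thin bars, mould and disc lie two by two, some 120 mm apart along the shelf's length and 105 mm across.
- mould_mid (a point): Centre of the slumping mould: a round pale ceramic cup, 58 mm outside diameter (50 mm at the foot), 30 mm high, with a round hollow 46 mm across and 18 mm deep in its top; z up when bowl upwards; this point is half-way up. About 0.09 kg. It starts bowl upwards. At the start it lies on the wooden ware board (260 x 320 mm, 15 mm thick, its top 15 mm above the bench) next to the kiln.
- blank_mid (a point): Centre of the glass blank: a flat green glass disc, 56 mm diameter, 6 mm thick, z along its axis; this point is at half its thickness. About 0.04 kg. To be held by its edge. On the mould it rests on the rim, its underside level with the mould's top. At the start it lies on the wooden ware board (260 x 320 mm, 15 mm thick, its top 15 mm above the bench) next to the kiln.
- thick_bar_mid (a point): Centre of a thick bar that is not wanted: tan ceramic, 80 mm long (x axis), 38 mm wide and 38 mm high; it lies on the bench beyond the kiln and board. Leave it alone.
- jar_mid (a point): Centre (half-way up) of a closed glass jar with a red lid, 72 mm diameter, 85 mm high, on the bench beyond the kiln and board. Leave it alone.
- brush_grip (a point): Handle of a brush about 170 mm long lying on the bench beyond the kiln and board. Leave it alone.
Mind the look-alikes: they are no part of the job. What is meant by the part that bears shelf_mid is not purple, and is the larger of those in its own colour.

How it is judged:
By the outcome, as a careful person would: the job done as asked, in the order asked, and still so for the second after the job is handed in, with the robot touching nothing.
It also fails if it takes over 131 s, if anything falls off the work surface, if the arm or the gripper's body presses on something with over 40 N, if the wrist force passes 120 N, or if a joint passes its speed limit or range.

## Robot

A 6-joint arm with a two-finger parallel gripper is mounted at the origin on the work surface. World frame = base frame: x ahead of the robot, y to its left, z up, the work surface at z = 0. Lengths are in mm, angles in degrees, forces in N, time in s.
With the tool pointing down it reaches from about 350 to 850 mm from the base axis. Payload 8.1 kg.
Tool frame: the origin (TCP) lies at the very end of the fingers, on their centre line; the grasp point (between the pads) lies r.tcp_to_grasp behind it (r.tcp_to_grasp is the distance from the TCP to the grasp point, in mm); z points along the fingers, y is the line along which they close (so a half turn about z gives the same grasp; the last joint's range is limited). The gripper opens to 85 mm and grips with 20 to 120 N. Pads are 22 mm wide; open, the fingers measure 114 mm over their backs; the gripper's body (76 mm by 85 mm) begins 54 mm behind the grasp point. The pads swing forward as they close: fully open they stand 13 mm farther back than shut.
Start: joints at [70.795, 7.471, 85.268, -0, 87.261, -4.893], TCP at [148.304, 581.387, 231.292] pointing down, gripper open.
Joint ranges: [-169.43, 169.43], [-51.17, 129.36], [1.28, 143.12], [-76.62, 256.62], [0, 156.53], [-152.29, 152.29]. Speed limits (degrees/s): [136.94, 136.94, 159.86, 180, 180, 180].

## Interface

Orientations are given as [roll, pitch, yaw] about the fixed x, y, z axes, in that order (R = Rz(yaw) Ry(pitch) Rx(roll)).
In Python, from bench import r gives the robot as it stands.
- The arm moves only by the shell command python3 -m handwheel 'ROWS' [OPENING] [FORCE]. ROWS is JSON, a list of rows, each a list of 4 numbers: the shift along the tool's x, y, z in m, then the turn about the tool's z in degrees. A call has 1 to 10 rows; each row shifts and turns the commanded pose from where the row before left it, along the tool's axes as they then stand; what a row does not reach is not made up. A row lasts 1/10 s, in which the tool goes at most 50 mm and 8.59 degrees, less where a joint would pass 70% of its speed; a pose out of reach is approached as far as the arm can. A call is refused whole if a number of a shift passes 0.05 or a number of a turn 8.59, either way. A call with a gripper value outside its range is refused whole. OPENING is the finger opening in m, from 0 to 0.0854, set as the call begins (- or left out, the last holds). The fingers move at their own pace and stop on an object; FORCE is the grip in N (left out, the last holds). Time passes only in rows, so rows that do not move let the fingers close. It gives the time, the measured TCP pose, the force, the opening and the grip force at its end, in the units of the state.
- r.sense(): the state, without advancing time (a new reading comes with each control period).
- r.snapshot(name): name is "scene" or "top" or "wrist"; returns the picture (480x640x3 uint8, red, green, blue); there is no depth.
- r.camera_params(name): a dict with "fx", "fy", "cx", "cy" (pixels), "R" (3x3) and "t" (3): a world point X has camera coordinates R X + t; the wrist camera has in their place "mount" (4x4, takes a point from camera to tool coordinates, whose origin is the TCP and whose axes are the flange's). Camera axes: x right, y down, z forward; pixel columns grow to the right and rows downward; lengths in mm; the calibration is good to about 2 mm. A picture is of the moment at which its call begins: read the wrist's pose just before it. camera_params takes no time and is no camera call.
- r.hand_in(): hands the job in; it is judged then, once.
The state is a dict: "time": time; "joint_pos": joint angles; "qd": joint speeds; "joint_efforts": joint torques, N m; "tool_pos": TCP position; "tcp_rot": TCP orientation; "ft_force": force on the tool from outside, world axes, zero at the start; "wrist_torque": the same for the moment, N m; "finger_gap": finger opening in mm; "grip_force": force on a finger pad.
Only numpy, scipy, OpenCV 4.12 (cv2) and the standard library are available. Lean on these libraries where they do the work, as an engineer would, in place of code of your own. Each camera call takes 0.05 s, during which the arm holds its last target. There are 200 camera calls.

## Working session

There is one attempt and no reset: what is moved stays moved. The work goes in short steps, Python scripts to look and compute and a shell command to move; the robot and the scene stay as the last step left them, time stands still between calls to the robot, and variables do not carry over. Pictures are saved under pics/ and viewed, at most 16 in all, crops included, and the job is handed in when it is done.

```bash
ls; mkdir -p pics; python3 - <<'E'
from bench import r
import cv2
for n in("top","scene"):
    im=r.snapshot(n); cv2.imwrite(f"pics/{n}0.png",im[:,:,::-1])
    print(r.camera_params(n))
print(r.camera_params("wrist"),r.sense(),r.tcp_to_grasp)
E
```

```text
pics
{'fx': 488.6820465918327, 'fy': 488.6820465918327, 'cx': 321.04158685204095, 'cy': 235.10432094972006, 'R': array([[-0.0215891 , -0.99976578,  0.0015138 ],
       [-0.98782708,  0.02109794, -0.15411858],
       [ 0.15405054, -0.00482266, -0.9880512 ]]), 't': array([  55.90141687,  541.22515842, 1122.92884007])}
{'fx': 587.7235346553416, 'fy': 587.7235346553416, 'cx': 311.9550060534114, 'cy': 232.21912838241795, 'R': array([[-0.19537983,  0.98072701, -0.00111863],
       [ 0.78622159,  0.15594856, -0.59794286],
       [-0.58624426, -0.11770547, -0.80153795]]), 't': array([  48.95120926, -373.22685027, 1548.99169799])}
{'fx': 410.8468895826262, 'fy': 410.8468895826262, 'cx': 314.85271541400635, 'cy': 239.37535249189997, 'mount': array([[-2.82787178e-04, -9.47116169e-01, -3.20890764e-01,
         8.19843473e+01],
       [ 9.99999933e-01, -1.93469766e-04, -3.10226490e-04,
         9.24901538e-02],
       [ 2.31737864e-04, -3.20890830e-01,  9.47116161e-01,
        -1.43085576e+02],
       [ 0.00000000e+00,  0.00000000e+00,  0.00000000e+00,
         1.00000000e+00]])} {'time': 0.1, 'joint_pos': array([ 7.07951272e+01,  7.51211898e+00,  8.53243871e+01,  1.14229974e-03,
        8.72640568e+01, -4.89397727e+00]), 'qd': array([ 0.00899697, -0.11051692, -0.21415444, -0.00761884, -0.00109415,
       -0.03636075]), 'joint_efforts': array([ 2.01118812e-03, -5.70954001e+01, -5.01940584e+01, -3.83369343e-05,
        8.07270961e-03,  4.06311059e-06]), 'tool_pos': array([148.11856583, 580.89241419, 230.32249808]), 'tcp_rot': array([-1.79899901e+02, -9.71597207e-03,  1.65689040e+02]), 'ft_force': array([-0.24779701,  0.02772696,  0.13972959]), 'wrist_torque': array([-0.02032776,  0.00558979,  0.01981258]), 'grip_force': 0.0, 'finger_gap': 85.48838048410198} 18.700000000000003
```

View pics/top0.png

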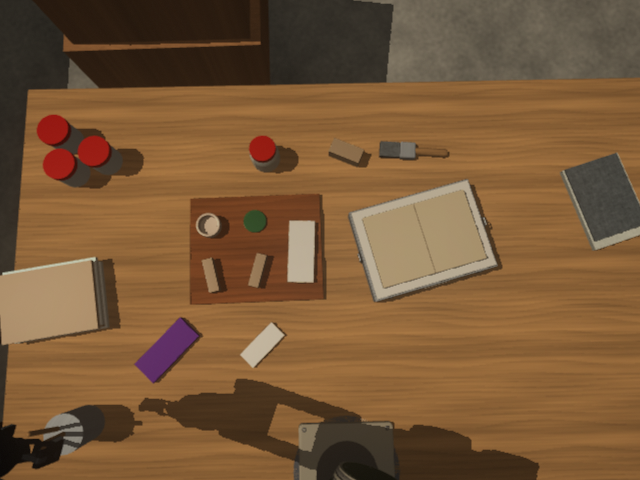

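View pics/scene0.png

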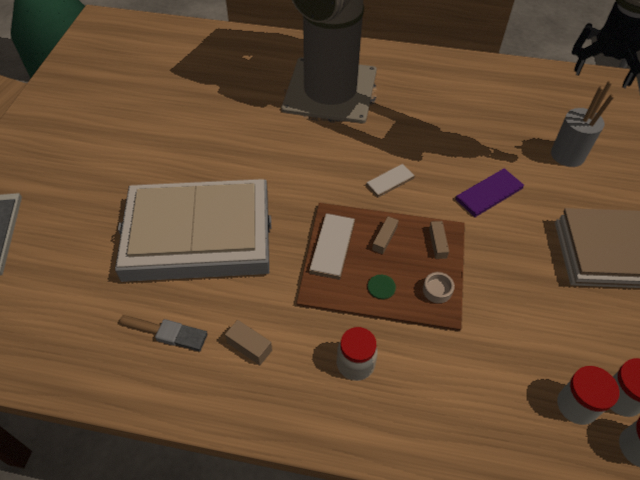

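Shelf candidates in the top view are the white slab on the board at (301,251), a small white slab at (262,345) and a purple slab at (168,350). I choose (301,251): not purple, and the larger white one. The thin bars are at (211,275) and (259,270), the thick bar at (347,151). The mould is at (208,225), the disc at (255,221), and the hearth at (425,238) with its joint from (416,203) to (434,273).

```bash
cat > h.py <<'E'
import numpy as np, cv2
from bench import r
from scipy.spatial.transform import Rotation as Ro
def cam(n):
    p=r.camera_params(n); K=np.array([[p['fx'],0,p['cx']],[0,p['fy'],p['cy']],[0,0,1]])
    if n=='wrist':
        s=r.sense(); Rt=Ro.from_euler('xyz',s['tcp_rot'],degrees=True).as_matrix(); m=np.array(p['mount'])
        Rc=Rt@m[:3,:3]; o=Rt@m[:3,3]+s['tool_pos']; return K,Rc,o
    return K,p['R'].T,-p['R'].T@p['t']
def look(n,f=None):
    c=cam(n); im=np.ascontiguousarray(r.snapshot(n)[:,:,::-1])
    if f: cv2.imwrite('pics/'+f,im)
    return c,im
def cast(c,px,z):
    K,Rc,o=c; px=np.atleast_2d(np.asarray(px,float))
    d=np.c_[px,np.ones(len(px))]@np.linalg.inv(K).T@Rc.T
    return (o+d*((z-o[2])/d[:,2])[:,None])[:,:2]
def proj(c,X):
    K,Rc,o=c; q=(np.atleast_2d(X)-o)@Rc@K.T; return q[:,:2]/q[:,2:]
def rect(c,cnt,z):
    """contour -> plane: centre, (long,short), angle of long side in deg"""
    w=cast(c,cnt.reshape(-1,2),z).astype(np.float32)
    (x,y),_,_=q=cv2.minAreaRect(w); b=cv2.boxPoints(q); e=b[1]-b[0]; g=b[2]-b[1]
    if np.hypot(*e)<np.hypot(*g): e,g=g,e
    return np.round([x,y,np.hypot(*e),np.hypot(*g),np.degrees(np.arctan2(e[1],e[0]))%180],1)
def go(x,y,z=None,yaw=None):
    """print tool-axis shift in mm (at the present yaw) and turn"""
    s=r.sense(); p=s['tool_pos']; a=np.radians(s['tcp_rot'][2]); d=np.array([x,y])-p[:2]
    t=0
    if yaw is not None: t=(s['tcp_rot'][2]-yaw+90)%180-90
    f=lambda a:(round(d@[np.cos(a),np.sin(a)],1),round(d@[np.sin(a),-np.cos(a)],1))
    print('shift xy now',f(a),'| after turn',f(a-np.radians(t)),'z',None if z is None else round(p[2]-z,1),'turn',round(t,1),'J6',round(s['joint_pos'][5],1),'yaw',round(s['tcp_rot'][2],1))
E
python3 - <<'E'
from h import *
c,im=look('top')
hsv=cv2.cvtColor(im,cv2.COLOR_BGR2HSV)
for n,p in dict(shelf=(301,240),small=(262,345),ba=(210,272),bb=(260,266),disc=(255,221),mould=(208,216),hearth=(400,240),hearth2=(450,230),board=(230,240)).items():
    print(n,hsv[p[1],p[0]])
def near(p,tol,z,n):
    m=np.zeros((482,642),np.uint8); k=im.copy()
    cv2.floodFill(k,m,p,0,(tol,)*3,(tol,)*3,cv2.FLOODFILL_FIXED_RANGE|cv2.FLOODFILL_MASK_ONLY|(255<<8)|4)
    cs,_=cv2.findContours(m[1:-1,1:-1],cv2.RETR_EXTERNAL,cv2.CHAIN_APPROX_NONE); print(n,rect(c,max(cs,key=len),z))
near((301,240),40,30,'shelf');near((262,345),40,15,'small');near((210,272),25,40,'ba');near((260,266),25,40,'bb');near((255,221),25,21,'disc');near((400,240),25,72,'h1');near((450,230),25,72,'h2')
print('mould',cast(c,[208,225],45),'joint',cast(c,[[416,203],[434,273]],72))
cv2.imwrite('pics/crop.png',cv2.resize(im[185:385,130:340],None,fx=2.8,fy=2.8))
E
```

```text
shelf [ 18  49 187]
small [ 19  49 194]
ba [ 16 108 156]
bb [ 15 107 148]
disc [ 50 117  74]
mould [ 15 107  74]
hearth [ 19  89 171]
hearth2 [ 18  90 168]
board [ 12 180 109]
shelf [507.3  93.4 146.   61.3 177.6]
small [289.  189.7 104.5  43.3 133.8]
ba [453.6 309.2  77.3  23.1  13.6]
bb [463.4 198.6  78.2  24.2 165.2]
disc [585.1 205.6  52.1  51.5 178.8]
h1 [ 527.  -193.2  255.   173.7  104.9]
h2 [ 526.7 -193.5  254.5  173.3  104.9]
mould [[571.94960862 313.19708719]] joint [[ 609.06501543 -179.96029031]
 [ 444.09738658 -212.79812828]]
```

View pics/crop.png

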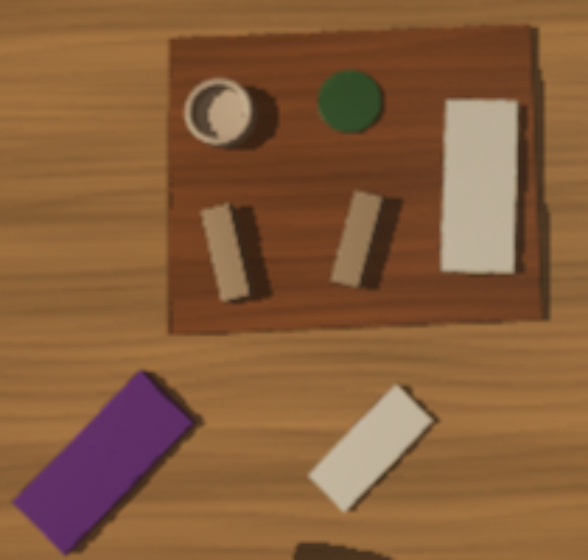

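The crop shows the large white slab on the board at crop (480,187), the smaller white one off the board at (372,448) and the purple one at (105,462). The choice stands.

```bash
python3 -c "
from h import *
go(463.4,198.6,200,165.2)"
```

```text
shift xy now (np.float64(-400.0), np.float64(-292.6)) | after turn (np.float64(-402.5), np.float64(-289.2)) z 30.5 turn 0.5 J6 -4.9 yaw 165.7
```

```bash
python3 -m handwheel '[[-0.04,-0.029,0.003,0],[-0.04,-0.029,0.003,0],[-0.04,-0.029,0.003,0],[-0.04,-0.029,0.003,0],[-0.04,-0.029,0.003,0],[-0.04,-0.029,0.003,0],[-0.04,-0.029,0.003,0],[-0.04,-0.029,0.003,0],[-0.04,-0.029,0.003,0],[-0.04,-0.029,0.003,0]]' 0.045 40; python3 -m handwheel '[[0,0,0,0],[0,0,0,0],[0,0,0,0]]'; python3 - <<'E'
from h import *
c,im=look('wrist','w1.png')
X=dict(shelf=(507,93,30),ba=(453.6,309.2,40),bb=(463.4,198.6,40),disc=(585,205,21),mould=(572,313,45))
for n,v in X.items(): print(n,proj(c,v))
go(463.4,198.6,20,165.2)
E
```

```text
time: 1.15
tool_pos: [465.1, 199.7, 201.1]
tcp_rot: [180.0, 0.0, 165.7]
ft_force: [1.1, 0.7, 0.3]
finger_gap: 44.9
grip_force: 0.0
time: 1.45
tool_pos: [463.7, 202.0, 201.1]
tcp_rot: [180.0, -0.0, 165.7]
ft_force: [-0.3, 0.6, -0.2]
finger_gap: 45.1
grip_force: 0.0
shelf [[202.12533773 289.54062754]]
ba [[452.34925201 165.84919211]]
bb [[310.41560822 214.17468692]]
disc [[351.36592587 333.50656205]]
mould [[479.79484051 307.17183176]]
shift xy now (np.float64(-0.8), np.float64(-3.7)) | after turn (np.float64(-0.8), np.float64(-3.7)) z 181.2 turn 0.6 J6 -58.0 yaw 165.8
```

View pics/w1.png

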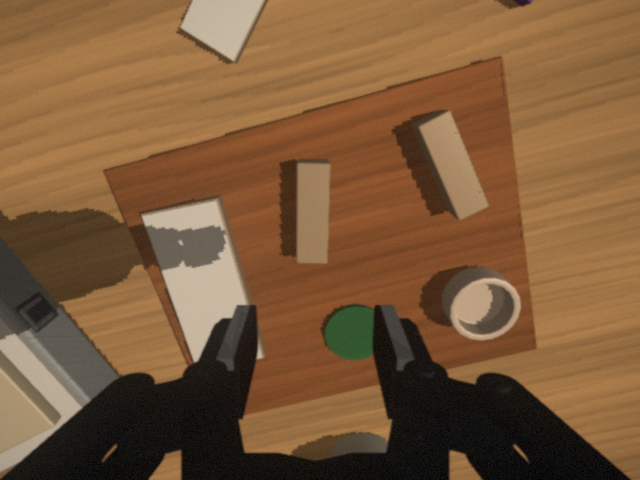

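The wrist view shows bar b at (313,213), bar a (453,165), the disc (352,333), mould (482,303) and shelf (203,280). All are within about 3 px of the predictions from the top view, so I'll grasp bar b.

```bash
python3 -m handwheel '[[0,-0.003,0.03,0.5],[0,0,0.04,0],[0,0,0.04,0],[0,0,0.04,0],[0,0,0.02,0],[0,0,0.012,0],[0,0,0,0],[0,0,0,0]]'; python3 -m handwheel '[[0,0,0,0],[0,0,0,0],[0,0,0,0],[0,0,0,0],[0,0,0,0]]' 0 40;python3 -m handwheel '[[0,0,-0.03,0],[0,0,-0.04,0],[0,0,-0.04,0],[0,0,-0.02,0],[0,0,0,0]]'; python3 -c "
from h import *
a=np.radians(14.9);L=np.array([-np.sin(a),np.cos(a)]);C=np.array([527,-193.3])
print(C-50*L,C+50*L); go(*(C-50*L),120,194.9)
go(*C,120,194.9)"
```

```text
time: 2.3
tool_pos: [464.1, 199.5, 20.5]
tcp_rot: [180.0, 0.1, 165.2]
ft_force: [0.6, 0.7, 1.0]
finger_gap: 44.9
grip_force: 0.0
time: 2.8
tool_pos: [465.1, 199.2, 21.3]
tcp_rot: [179.9, 0.2, 165.2]
ft_force: [-0.1, 0.0, 6.8]
finger_gap: 24.1
grip_force: 41.0
time: 3.3
tool_pos: [466.3, 199.4, 154.3]
tcp_rot: [179.7, 0.4, 165.2]
ft_force: [0.9, 1.2, -1.5]
finger_gap: 23.9
grip_force: 40.1
[ 539.85663966 -241.61880397] [ 514.14336034 -144.98119603]
shift xy now (np.float64(-183.9), np.float64(-407.6)) | after turn (np.float64(42.4), np.float64(-445.1)) z 34.3 turn -29.7 J6 -57.8 yaw 165.2
shift xy now (np.float64(-159.1), np.float64(-364.1)) | after turn (np.float64(42.4), np.float64(-395.1)) z 34.3 turn -29.7 J6 -57.8 yaw 165.2
```

```bash
python3 -m handwheel '[[0,0,0,-7.4],[0,0,-0.01,-7.4],[0,0,-0.02,-7.4],[0,0,-0.02,-7.5]]'; python3 -m handwheel '[[0.004,-0.04,0,0],[0.004,-0.04,0,0],[0.004,-0.04,0,0],[0.004,-0.04,0,0],[0.004,-0.04,0,0],[0.004,-0.04,0,0],[0.004,-0.04,0,0],[0.004,-0.04,0,0],[0.005,-0.04,0,0],[0.005,-0.035,0,0]]'; python3 -m handwheel '[[0,0,0,0],[0,0,0,0],[0,0,0,0]]';  python3 - <<'E'
from h import *
c,im=look('wrist','w2.png')
m=np.zeros((482,642),np.uint8)
a=np.radians(14.9);L=np.array([-np.sin(a),np.cos(a)]);S=np.array([np.cos(a),np.sin(a)]);C=np.array([527,-193.3])
for i in(-1,1):
  for j in(-1,1): print(i,j,proj(c,[*(C+i*85*S+j*125*L),72]))
print(proj(c,[*C,72]),cast(c,proj(c,[*C,72]),72)); go(*(C-50*L),120,194.9)
E
```

```text
time: 3.7
tool_pos: [462.4, 198.2, 197.9]
tcp_rot: [-180.0, -0.2, -164.8]
ft_force: [0.4, 0.4, -0.7]
finger_gap: 24.0
grip_force: 40.1
time: 4.7
tool_pos: [523.7, -195.8, 197.7]
tcp_rot: [179.9, -0.1, -165.2]
ft_force: [-0.4, 0.3, -0.5]
finger_gap: 24.1
grip_force: 40.1
time: 5.0
tool_pos: [523.9, -193.0, 198.3]
tcp_rot: [179.9, -0.1, -165.1]
ft_force: [0.1, 0.5, -0.8]
finger_gap: 24.0
grip_force: 40.1
-1 -1 [[111.98587724 100.4192292 ]]
-1 1 [[514.34915837 100.32689648]]
1 -1 [[147.68437867 338.65925509]]
1 1 [[479.38125052 338.31241872]]
[[313.48211487 230.89061271]] [[ 527.  -193.3]]
shift xy now (np.float64(-2.7), np.float64(-51.3)) | after turn (np.float64(-2.7), np.float64(-51.3)) z 78.6 turn 0.0 J6 -130.4 yaw -165.1
```

View pics/w2.png

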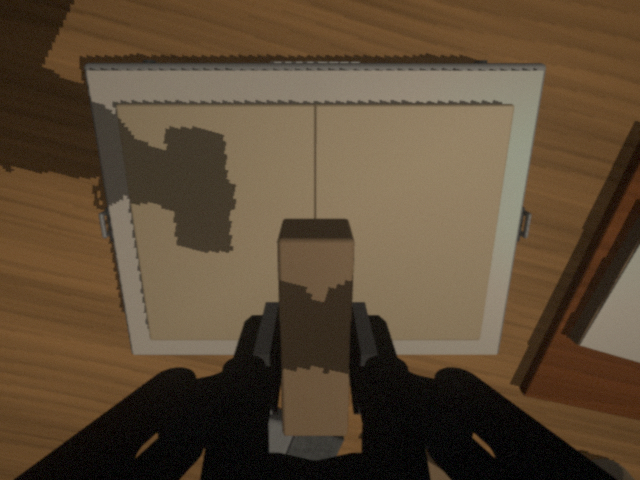

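The hearth's top corners are at (117,103), (512,103), (482,341) and (150,338), with the joint at x=315. That puts the centre about 1 mm from the top-view value. The bar hangs straight in the grip, so I'll place it.

```bash
python3 -m handwheel '[[-0.002,-0.025,0.01,0],[-0.002,-0.026,0.03,0],[0,0,0.04,0],[0,0,0.02,0],[0,0,0.01,0],[0,0,0.005,0],[0,0,0,0],[0,0,0,0],[0,0,0,0]]'; python3 -m handwheel '[[0,0,0.002,0],[0,0,0.001,0],[0,0,0,0],[0,0,0,0]]'; python3 -c "
from h import *
go(540.7,-240.9,78,194.9)"
```

```text
time: 5.95
tool_pos: [542.4, -242.6, 86.1]
tcp_rot: [-179.9, 0.1, -165.1]
ft_force: [-0.7, -0.5, -0.7]
finger_gap: 23.7
grip_force: 40.1
time: 6.35
tool_pos: [541.2, -242.2, 81.3]
tcp_rot: [180.0, -0.0, -165.1]
ft_force: [0.3, -0.3, -1.2]
finger_gap: 24.5
grip_force: 40.1
shift xy now (np.float64(0.2), np.float64(1.4)) | after turn (np.float64(0.2), np.float64(1.4)) z 3.3 turn -0.0 J6 -133.9 yaw -165.1
```

```bash
for i in 1; do python3 -m handwheel '[[0,0.001,0.001,0],[0,0,0.0,0],[0,0,0,0]]'|egrep 'pos|force'; python3 -m handwheel '[[0,0,0.001,0],[0,0,0.0,0],[0,0,0,0]]'|egrep 'pos|force';python3 -m handwheel '[[0,0,0.001,0],[0,0,0.0,0],[0,0,0,0]]'|egrep 'pos|force'; done
```

```text
tool_pos: [541.0, -241.2, 80.2]
ft_force: [0.3, -0.0, -0.9]
grip_force: 40.1
tool_pos: [541.0, -241.2, 79.2]
ft_force: [-0.2, 1.2, -1.4]
grip_force: 40.1
tool_pos: [541.2, -241.3, 78.4]
ft_force: [0.4, -1.2, -0.2]
grip_force: 40.2
```

```bash
python3 -m handwheel '[[0,0,0.001,0],[0,0,0.0,0],[0,0,0,0]]'|egrep 'pos|force'; python3 -m handwheel '[[0,0,0.0005,0],[0,0,0.0,0],[0,0,0,0]]'|egrep 'pos|force'
```

```text
tool_pos: [541.2, -241.3, 78.3]
ft_force: [-3.9, 1.0, 6.8]
grip_force: 41.1
tool_pos: [541.2, -241.4, 78.3]
ft_force: [-4.8, 3.0, 10.9]
grip_force: 41.7
```

```bash
python3 -m handwheel '[[0,0,-0.001,0],[0,0,0,0],[0,0,0,0],[0,0,0,0]]' 0.045 40 | grep gap; python3 -m handwheel '[[0,0,-0.03,0],[0,0,-0.04,0],[0,0,-0.03,0],[0,0,0,1.3],[0,0,0,0]]'|grep pos; python3 -c "
from h import *
go(453.6,309.2,160,193.6);go(453.6,309.2,20,193.6)"
```

```text
finger_gap: 45.3
tool_pos: [541.6, -241.5, 178.6]
shift xy now (np.float64(-43.5), np.float64(556.0)) | after turn (np.float64(-44.0), np.float64(556.0)) z 18.6 turn -0.1 J6 -132.5 yaw -166.5
shift xy now (np.float64(-43.5), np.float64(556.0)) | after turn (np.float64(-44.0), np.float64(556.0)) z 158.6 turn -0.1 J6 -132.5 yaw -166.5
```

```bash
python3 -m handwheel '[[-0.004,0.046,0,0],[-0.004,0.046,0,0],[-0.004,0.046,0,0],[-0.004,0.046,0,0],[-0.004,0.046,0,0],[-0.004,0.046,0,0],[-0.004,0.046,0,0],[-0.004,0.046,0,0],[-0.004,0.046,0,0],[-0.004,0.046,0,0]]'|grep pos;python3 -m handwheel '[[-0.002,0.046,0,0],[-0.002,0.046,0.01,0],[0,0.004,0.02,0],[0,0,0.02,0],[0,0,0,0],[0,0,0,0]]'; python3 - <<'E'
from h import *
c,im=look('wrist','w3.png')
print(proj(c,[[453.6,309.2,40],[572,313,45],[585,205,21]]))
go(453.6,309.2,20,193.6)
def fl(p,z,tol=25):
    m=np.zeros((482,642),np.uint8)
    cv2.floodFill(im.copy(),m,p,0,(tol,)*3,(tol,)*3,cv2.FLOODFILL_FIXED_RANGE|cv2.FLOODFILL_MASK_ONLY|(255<<8)|4)
    cs,_=cv2.findContours(m[1:-1,1:-1],cv2.RETR_EXTERNAL,cv2.CHAIN_APPROX_NONE); print(rect(c,max(cs,key=len),z))
fl(tuple(int(v) for v in proj(c,[453.6,309.2,40])[0]),40)
E
```

```text
tool_pos: [470.1, 216.7, 175.7]
time: 10.35
tool_pos: [452.1, 308.8, 126.3]
tcp_rot: [-179.9, -0.2, -166.4]
ft_force: [-0.8, 0.1, 0.5]
finger_gap: 44.9
grip_force: 0.0
[[315.52879086 249.15108469]
 [279.61013734 413.8965652 ]
 [131.46688632 375.34339421]]
shift xy now (np.float64(-0.5), np.float64(-0.1)) | after turn (np.float64(-0.5), np.float64(-0.1)) z 107.6 turn -0.0 J6 -74.6 yaw -166.4
[455.1 310.9  78.6  24.1  13.7]
```

```bash
python3 -m handwheel '[[-0.001,0.001,0.03,0],[0,0,0.04,0],[0,0,0.02,0],[0,0,0.015,0],[0,0,0,0],[0,0,0,0]]'|grep pos; python3 -m handwheel '[[0,0,0,0],[0,0,0,0],[0,0,0,0],[0,0,0,0],[0,0,0,0]]' 0 40;python3 -m handwheel '[[0,0,-0.03,0],[0,0,-0.04,0],[0,0,-0.04,0],[0,0,-0.02,-1.3],[0,0,0,0],[0,0,0,0]]'; python3 -c "
from h import *
a=np.radians(14.9);L=np.array([-np.sin(a),np.cos(a)]);C=np.array([527.8,-192.6])
print(C+50*L); go(*(C+50*L),79,194.9)"
```

```text
tool_pos: [455.0, 311.1, 24.1]
time: 11.5
tool_pos: [455.6, 311.7, 25.0]
tcp_rot: [179.9, 0.2, -166.4]
ft_force: [0.1, -1.0, 6.0]
finger_gap: 23.9
grip_force: 41.0
time: 12.1
tool_pos: [454.1, 310.8, 153.0]
tcp_rot: [180.0, 0.1, -165.1]
ft_force: [-0.7, -0.6, -1.3]
finger_gap: 24.1
grip_force: 40.0
[ 514.94336034 -144.28119603]
shift xy now (np.float64(57.9), np.float64(-455.5)) | after turn (np.float64(58.2), np.float64(-455.5)) z 74.0 turn -0.0 J6 -75.8 yaw -165.1
```

```bash
python3 -m handwheel '[[0.006,-0.046,0,0],[0.006,-0.046,0,0],[0.006,-0.046,0,0],[0.006,-0.046,0,0],[0.006,-0.046,0,0],[0.006,-0.046,0,0],[0.006,-0.046,0,0],[0.006,-0.046,0,0],[0.006,-0.046,0,0],[0.004,-0.042,0,0]]'|grep pos;python3 -m handwheel '[[0,0,0.03,0],[0,0,0.02,0],[0,0,0.01,0],[0,0,0,0],[0,0,0,0],[0,0,0,0]]'; python3 - <<'E'
from h import *
c,im=look('wrist','w4.png')
go(514.9,-144.3,82,194.9)
E
```

```text
tool_pos: [513.5, -146.6, 150.3]
time: 13.7
tool_pos: [515.9, -144.8, 94.0]
tcp_rot: [-179.9, 0.1, -165.1]
ft_force: [0.3, -0.2, -0.9]
finger_gap: 24.0
grip_force: 40.1
shift xy now (np.float64(0.9), np.float64(0.8)) | after turn (np.float64(0.9), np.float64(0.8)) z 12.1 turn 0.0 J6 -126.1 yaw -165.1
```

View pics/w4.png

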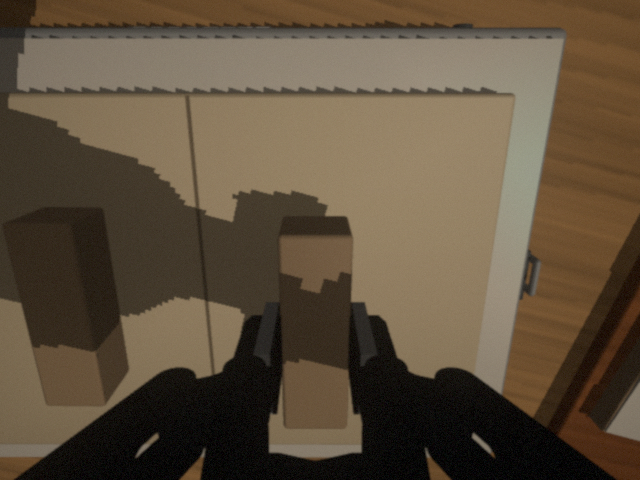

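```bash
python3 -m handwheel '[[0.001,0.001,0.008,0],[0,0,0.002,0],[0,0,0,0],[0,0,0,0]]'|egrep 'pos|ft'; python3 -m handwheel '[[0,0,0.001,0],[0,0,0.0,0],[0,0,0,0]]'|egrep 'pos|ft';python3 -m handwheel '[[0,0,0.001,0],[0,0,0.0,0],[0,0,0,0]]'|egrep 'pos|ft'
```

```text
tool_pos: [513.7, -144.1, 82.7]
ft_force: [-0.1, 0.9, -0.5]
tool_pos: [514.0, -144.2, 82.0]
ft_force: [-0.3, -0.0, 0.6]
tool_pos: [514.1, -144.3, 82.0]
ft_force: [-5.1, 1.2, 9.9]
```

The first bar lies on the hearth, seen at (65,305) left of the joint (195,230). The second is in the grip at (315,325), and it has now touched the hearth. I'll release it and move on to the shelf.

```bash
python3 -m handwheel '[[0,0,-0.001,0],[0,0,0,0],[0,0,0,0],[0,0,0,0]]' 0.045 40 | grep gap; python3 -m handwheel '[[0,0,-0.03,0],[0,0,-0.04,0],[0,0,-0.04,0],[0,0,0,8.5],[0,0,0,8.5],[0,0,0,0]]' 0.085|grep pos; python3 -c "
from h import *
go(507,93.4,150,177.6)"
```

```text
finger_gap: 45.0
tool_pos: [513.9, -144.2, 192.0]
shift xy now (np.float64(16.3), np.float64(237.1)) | after turn (np.float64(16.9), np.float64(237.1)) z 42.0 turn 0.1 J6 -108.9 yaw 177.7
```

```bash
python3 -m handwheel '[[0.003,0.046,0,0],[0.003,0.046,0,0],[0.003,0.046,0,0],[0.003,0.046,0.01,0],[0.003,0.046,0.015,0],[0.002,0.007,0.015,0],[0,0,0,0],[0,0,0,0],[0,0,0,0]]'|grep pos; python3 - <<'E'
from h import *
c,im=look('wrist','w5.png')
def fl(c,im,p,z,tol=25):
    m=np.zeros((482,642),np.uint8)
    cv2.floodFill(im.copy(),m,p,0,(tol,)*3,(tol,)*3,cv2.FLOODFILL_FIXED_RANGE|cv2.FLOODFILL_MASK_ONLY|(255<<8)|4)
    cs,_=cv2.findContours(m[1:-1,1:-1],cv2.RETR_EXTERNAL,cv2.CHAIN_APPROX_NONE); print(rect(c,max(cs,key=len),z))
print(proj(c,[[507,93.4,30],[507,150,30]]))
go(507,93.4,20,177.6)
ct,it=look('top','t5.png')
a=np.radians(14.9);L=np.array([-np.sin(a),np.cos(a)]);C=np.array([527.8,-192.6])
for s in(-50,50):
    p=C+s*L; q=proj(ct,[*p,97])[0]; print(p,q); fl(ct,it,tuple(int(v) for v in q),97,18)
big=cv2.resize(it[170:310,330:510],None,fx=2.2,fy=2.2,interpolation=cv2.INTER_CUBIC)
out=np.zeros((480+0,640,3),np.uint8); out=np.hstack([cv2.resize(im,(400,300)),cv2.resize(big,(386,300))]); cv2.imwrite('pics/v5.png',out)
E
```

```text
tool_pos: [506.2, 92.0, 152.5]
[[317.26468506 229.00901313]
 [401.0466941  226.01343681]]
shift xy now (np.float64(-0.6), np.float64(1.4)) | after turn (np.float64(-0.6), np.float64(1.4)) z 132.7 turn 0.2 J6 -83.2 yaw 177.8
[ 540.65663966 -240.91880397] [446.44515611 229.44059485]
[ 541.7 -240.     0.     0.     0. ]
[ 514.94336034 -144.28119603] [404.5455301 241.5296579]
[ 497.8 -170.   198.6  126.1  104.6]
```

View pics/v5.png

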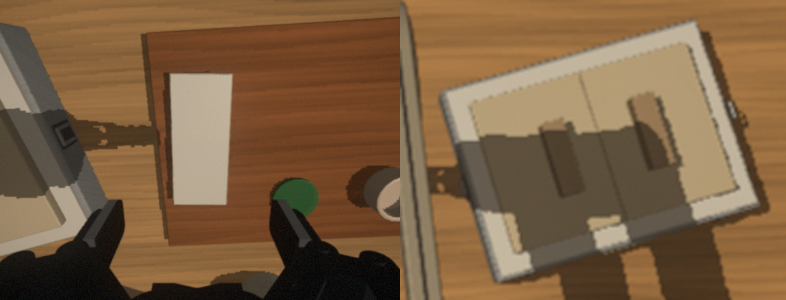

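The left panel shows the shelf at about (200,139), its length along world x and 10 mm clear of the fingers on each side. The right panel shows both bars lying parallel, evenly either side of the joint at (605,150).

```bash
python3 - <<'E'
from h import *
c=cam('wrist'); im=cv2.imread('pics/w5.png'); h=cv2.cvtColor(im,cv2.COLOR_BGR2HSV)
m=cv2.inRange(h,(0,0,140),(40,75,255)); m[:,:240]=0;m[:,420:]=0
cs,_=cv2.findContours(m,cv2.RETR_EXTERNAL,cv2.CHAIN_APPROX_NONE); q=max(cs,key=cv2.contourArea); print(rect(c,q,30))
E
```

```text
[509.1  95.5 147.6  61.8 177.5]
```

```bash
python3 -m handwheel '[[-0.002,0.002,0.03,0.2],[0,0,0.04,0],[0,0,0.03,0],[0,0,0.02,0],[0,0,0.008,0],[0,0,0,0],[0,0,0,0],[0,0,0,0]]' 0.078|egrep 'pos|ft|gap'; for k in 1; do python3 -m handwheel '[[0,0,0.002,0],[0,0,0,0]]' |egrep 'pos|ft';python3 -m handwheel '[[0,0,0.002,0],[0,0,0,0]]' |egrep 'pos|ft';python3 -m handwheel '[[0,0,0.002,0],[0,0,0,0]]' |egrep 'pos|ft'; done
```

```text
tool_pos: [509.2, 95.2, 25.6]
ft_force: [1.0, -0.6, 0.1]
finger_gap: 78.2
tool_pos: [508.1, 95.3, 22.4]
ft_force: [0.4, -0.3, -0.3]
tool_pos: [507.5, 95.3, 19.6]
ft_force: [0.5, 0.0, -0.5]
tool_pos: [507.4, 95.2, 17.4]
ft_force: [-0.1, -0.2, 0.8]
```

```bash
python3 -m handwheel '[[0,0,0,0]]' 0.070 |egrep 'pos|ft|gap';python3 -m handwheel '[[0,0,0.002,0],[0,0,0,0],[0,0,0,0]]' |egrep 'pos|ft';python3 -m handwheel '[[0,0,0.002,0],[0,0,0,0],[0,0,0,0]]' |egrep 'pos|ft';python3 -m handwheel '[[0,0,0.001,0],[0,0,0,0],[0,0,0,0]]' |egrep 'pos|ft'
```

```text
tool_pos: [507.5, 95.3, 17.6]
ft_force: [-0.0, 0.5, -0.2]
finger_gap: 69.7
tool_pos: [507.6, 95.2, 15.7]
ft_force: [1.0, 0.0, -0.3]
tool_pos: [507.6, 95.3, 13.7]
ft_force: [0.1, 0.5, -0.5]
tool_pos: [507.6, 95.3, 12.7]
ft_force: [-0.3, 0.5, -0.3]
```

```bash
python3 -m handwheel '[[0,0,0.0015,0],[0,0,0,0],[0,0,0,0]]' |egrep 'pos|ft';python3 -m handwheel '[[0,0,0.001,0],[0,0,0,0],[0,0,0,0]]' |egrep 'pos|ft'; python3 -m handwheel '[[0,0,0,0],[0,0,0,0],[0,0,0,0],[0,0,0,0]]' 0.05 50
```

```text
tool_pos: [507.6, 95.3, 11.2]
ft_force: [-0.2, 0.2, -0.7]
tool_pos: [507.6, 95.2, 10.3]
ft_force: [0.4, 0.3, -0.0]
time: 20.15
tool_pos: [508.0, 95.3, 10.7]
tcp_rot: [180.0, 0.0, 177.7]
ft_force: [-1.0, 0.6, 6.0]
finger_gap: 62.3
grip_force: 55.6
```

```bash
python3 -m handwheel '[[0,0,-0.02,0],[0,0,-0.04,0],[0,0,-0.04,0],[0,0,-0.04,0],[0,0,-0.03,0],[0,0,0,0]]'; python3 -m handwheel '[[0,0,0,8],[0,0,0,8],[0,0,0,8],[0,0,0,8],[0,0,0,8],[0,0,0,8],[0,0,0,8],[0,0,0,8],[0,0,0,8.5],[0,0,0,0]]'; python3 -c "
from h import *
go(527.8,-192.6,105,104.9)"
```

```text
time: 20.75
tool_pos: [510.5, 95.5, 185.5]
tcp_rot: [179.9, 0.5, 177.7]
ft_force: [1.2, -0.1, -1.5]
finger_gap: 62.5
grip_force: 55.8
time: 21.75
tool_pos: [506.7, 95.2, 178.5]
tcp_rot: [-179.9, -0.0, 105.0]
ft_force: [0.4, -0.5, -2.2]
finger_gap: 62.6
grip_force: 55.7
shift xy now (np.float64(-283.4), np.float64(-54.3)) | after turn (np.float64(-283.5), np.float64(-53.6)) z 73.5 turn 0.1 J6 -10.1 yaw 105.0
```

```bash
python3 -m handwheel '[[-0.04,-0.008,0,0],[-0.04,-0.008,0,0],[-0.04,-0.008,0,0],[-0.04,-0.008,0,0],[-0.04,-0.008,0,0],[-0.04,-0.007,0,0],[-0.04,-0.007,0.01,0],[-0.003,0,0.02,0],[0,0,0.02,0],[0,0,0,0]]'|grep pos;  python3 -m handwheel '[[0,0,0,0],[0,0,0,0]]'; python3 - <<'E'
from h import *
look('wrist','w6.png'); go(527.8,-192.6,105,104.9)
E
```

```text
tool_pos: [526.8, -191.2, 125.6]
time: 22.95
tool_pos: [530.3, -191.9, 131.3]
tcp_rot: [179.9, 0.1, 105.3]
ft_force: [0.4, 0.4, -1.3]
finger_gap: 62.4
grip_force: 55.6
shift xy now (np.float64(0.1), np.float64(-2.8)) | after turn (np.float64(0.1), np.float64(-2.8)) z 26.7 turn 0.4 J6 -40.4 yaw 105.3
```

View pics/w6.png

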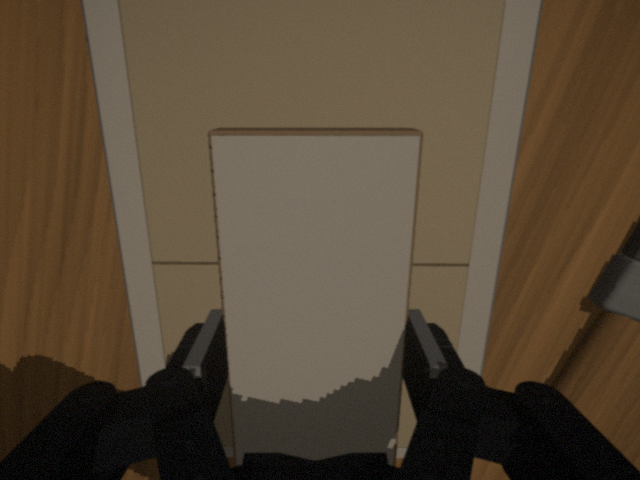

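The shelf is held level over the hearth, running along it. The joint ends are at (152,263) and (470,265), so the hearth's middle is near x=311 against 315 for the shelf. That needs about 2.5 mm in tool y; the bars are hidden beneath the shelf.

```bash
python3 - <<'E'
from h import *
c=cam('wrist'); print(cast(c,[311,264],72), cast(c,[[152,263],[470,265]],72))
E
python3 -m handwheel '[[0,-0.0025,0.01,0.4],[0,0,0.01,0],[0,0,0.008,0],[0,0,0,0],[0,0,0,0]]'|egrep 'pos|ft'; python3 -m handwheel '[[0,0,0.002,0],[0,0,0,0],[0,0,0,0]]'|egrep 'pos|ft'; python3 -c "
from h import *
go(527.8,-192.6,93,104.9)"
```

```text
[[ 529.27242768 -192.57854561]] [[ 447.613776   -214.25728129]
 [ 611.11620682 -170.85066231]]
tool_pos: [526.9, -192.5, 101.7]
ft_force: [0.9, -0.6, -1.8]
tool_pos: [527.4, -192.7, 100.5]
ft_force: [-0.5, 0.0, -1.2]
shift xy now (np.float64(0.0), np.float64(0.4)) | after turn (np.float64(0.0), np.float64(0.4)) z 7.5 turn -0.1 J6 -40.1 yaw 104.8
```

```bash
python3 -m handwheel '[[0,0.0008,0.003,0],[0,0,0.002,0],[0,0,0,0]]'|egrep 'pos|ft'; python3 -m handwheel '[[0,0,0.001,0],[0,0,0,0],[0,0,0,0]]'|egrep 'pos|ft';python3 -m handwheel '[[0,0,0.001,0],[0,0,0,0],[0,0,0,0]]'|egrep 'pos|ft';python3 -m handwheel '[[0,0,0.001,0],[0,0,0,0],[0,0,0,0]]'|egrep 'pos|ft'
```

```text
tool_pos: [527.7, -192.3, 94.7]
ft_force: [-1.1, 0.3, -1.8]
tool_pos: [528.0, -192.5, 94.3]
ft_force: [-0.4, -0.2, -1.8]
tool_pos: [528.0, -192.5, 93.3]
ft_force: [-0.5, -0.3, -2.3]
tool_pos: [528.2, -192.5, 92.7]
ft_force: [-1.4, 1.0, 4.7]
```

```bash
python3 -m handwheel '[[0,0,-0.001,0],[0,0,0,0],[0,0,0,0],[0,0,0,0]]' 0.075 | egrep 'gap|ft'; python3 -m handwheel '[[0,0,-0.02,0],[0,0,-0.04,0],[0,0,-0.04,0],[0,0,0,0]]'|grep pos; python3 -c "
from h import *
go(572,313.2,170,104.9)"
```

```text
ft_force: [0.4, 1.6, -0.3]
finger_gap: 75.0
tool_pos: [531.5, -194.0, 200.6]
shift xy now (np.float64(480.1), np.float64(168.7)) | after turn (np.float64(479.8), np.float64(169.6)) z 30.6 turn -0.1 J6 -40.0 yaw 104.8
```

```bash
python3 -m handwheel '[[0.044,0.015,0,0],[0.044,0.015,0,0],[0.044,0.015,0,0],[0.044,0.015,0,0],[0.044,0.015,0,0],[0.044,0.015,0,0],[0.044,0.015,0,0],[0.044,0.015,0,0],[0.044,0.015,0,0],[0.044,0.015,0,0]]'|grep pos;python3 -m handwheel '[[0.04,0.018,0,0],[0,0,0,0],[0,0,0,0],[0,0,0,0],[0,0,0,0]]'|grep pos; python3 - <<'E'
from h import *
c,im=look('wrist','w7.png')
print(proj(c,[[572,313.2,45],[585,205.6,21],[527.8,-192.6,112]])); go(572,313.2,15,104.9)
ct,it=look('top','t7.png')
h=cv2.cvtColor(it,cv2.COLOR_BGR2HSV); m=cv2.inRange(h,(0,0,120),(40,70,255)); n=np.zeros_like(m); x,y=proj(ct,[528,-192.6,112])[0].astype(int); n[y-35:y+35,x-45:x+45]=m[y-35:y+35,x-45:x+45]
cs,_=cv2.findContours(n,cv2.RETR_EXTERNAL,cv2.CHAIN_APPROX_NONE); print('shelf',rect(ct,max(cs,key=cv2.contourArea),112))
cv2.imwrite('pics/v7.png',np.hstack([cv2.resize(im,(400,300)),cv2.resize(it[170:310,330:510],(386,300))]))
E
```

```text
tool_pos: [560.5, 273.2, 192.9]
tool_pos: [568.2, 313.2, 193.4]
[[319.09634019 219.43091777]
 [301.6780287  329.77777569]
 [139.51303825 719.27594242]]
shift xy now (np.float64(-0.9), np.float64(3.6)) | after turn (np.float64(-1.0), np.float64(3.6)) z 178.6 turn -0.2 J6 9.7 yaw 104.7
shelf [ 527.5 -195.4  147.8   61.9  104.7]
```

View pics/v7.png

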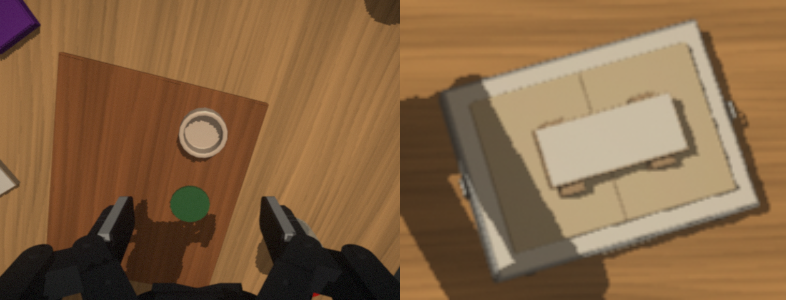

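Right panel: the shelf rests on both bars at (612,140), whose ends show at (575,188) and (663,162), and it runs along the hearth. Left panel: the mould rim is at (203,133) and the disc at (190,204). Now I'll refine the mould and disc from the wrist view.

```bash
python3 - <<'E'
from h import *
c=cam('wrist'); im=cv2.imread('pics/w7.png'); h=cv2.cvtColor(im,cv2.COLOR_BGR2HSV)
def circ(m,z,n):
    m=cv2.morphologyEx(m,cv2.MORPH_CLOSE,np.ones((5,5),np.uint8)); cs,_=cv2.findContours(m,cv2.RETR_EXTERNAL,cv2.CHAIN_APPROX_NONE); q=max(cs,key=cv2.contourArea)
    w=cast(c,q.reshape(-1,2),z).astype(np.float32); print(n,cv2.fitEllipse(w),cv2.minEnclosingCircle(w),cv2.boundingRect(q))
m=cv2.inRange(h,(0,0,90),(40,95,255)); k=np.zeros_like(m); k[160:265,275:375]=255
circ(m&k,45,'mould'); circ(cv2.inRange(h,(35,80,30),(90,255,255)),21,'disc')
go(572,313,15,104.9)
E
```

```text
mould ((574.8289794921875, 318.44580078125), (55.942935943603516, 59.51205062866211), 15.235608100891113) ((574.7939453125, 318.6504211425781), 30.077428817749023) (286, 173, 78, 79)
disc ((585.9944458007812, 208.9953155517578), (53.719200134277344, 56.21059799194336), 12.338929176330566) ((585.7295532226562, 209.00193786621094), 28.494977951049805) (273, 298, 62, 57)
shift xy now (np.float64(-1.3), np.float64(3.5)) | after turn (np.float64(-1.3), np.float64(3.5)) z 178.6 turn -0.2 J6 9.7 yaw 104.7
```

```bash
python3 -m handwheel '[[0.0015,0.006,0.03,0],[0,0,0.04,0],[0,0,0.03,0],[0,0,0.008,0],[0,0,0,0],[0,0,0,0],[0,0,0,0],[0,0,0,0]]'|egrep 'pos|ft'; python3 - <<'E'
from h import *
c,im=look('wrist','w8.png'); h=cv2.cvtColor(im,cv2.COLOR_BGR2HSV)
print(proj(c,[574,316,45]))
m=cv2.inRange(h,(0,0,90),(40,95,255)); x,y=proj(c,[574,316,45])[0].astype(int); k=np.zeros_like(m); k[y-100:y+80,x-85:x+85]=255
cs,_=cv2.findContours(m&k,cv2.RETR_EXTERNAL,cv2.CHAIN_APPROX_NONE); q=max(cs,key=cv2.contourArea)
w=cast(c,q.reshape(-1,2),45).astype(np.float32); print(cv2.fitEllipse(w),cv2.minEnclosingCircle(w),cv2.boundingRect(q))
go(574,316,15,104.9)
E
```

```text
tool_pos: [574.7, 318.1, 87.6]
ft_force: [-0.3, 0.5, -0.3]
[[310.8513563  280.24507486]]
((574.6388549804688, 319.4510498046875), (55.760833740234375, 62.12649154663086), 13.177617073059082) ((574.4251708984375, 319.8738708496094), 31.27644157409668) (257, 212, 115, 118)
shift xy now (np.float64(-1.8), np.float64(-0.9)) | after turn (np.float64(-1.8), np.float64(-0.9)) z 72.2 turn -0.1 J6 9.7 yaw 104.8
```

View pics/w8.png

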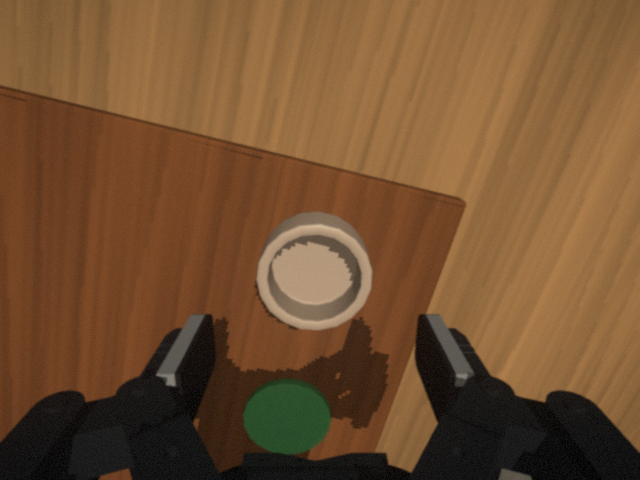

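The mould's rim spans columns 257–372 and rows 222–330, centred at (314.5,276), midway between the fingers. The disc is at (287,416). I'll descend and grip the mould.

```bash
python3 -m handwheel '[[0,0.0005,0.03,0],[0,0,0.02,0],[0,0,0.012,0],[0,0,0.007,0],[0,0,0,0],[0,0,0,0]]' 0.072|egrep 'pos|ft';python3 -m handwheel '[[0,0,0.002,0],[0,0,0,0],[0,0,0,0]]' |egrep 'pos|ft'; python3 -m handwheel '[[0,0,0,0],[0,0,0,0],[0,0,0,0],[0,0,0,0]]' 0.045 40;python3 -m handwheel '[[0,0,-0.02,0],[0,0,-0.04,0],[0,0,-0.04,0],[0,0,-0.04,0],[0,0,-0.03,0],[0,0,0,0],[0,0,0,0]]'; python3 - <<'E'
from h import *
look('wrist','w9.png'); go(528,-192.6,125,104.9)
E
```

```text
tool_pos: [574.6, 318.0, 17.4]
ft_force: [0.6, 0.6, -0.3]
tool_pos: [574.2, 317.8, 14.9]
ft_force: [0.3, -0.4, -0.4]
time: 29.55
tool_pos: [574.3, 317.8, 15.1]
tcp_rot: [179.9, -0.0, 104.8]
ft_force: [-2.0, 0.2, 5.9]
finger_gap: 57.5
grip_force: 43.1
time: 30.25
tool_pos: [574.2, 317.8, 184.9]
tcp_rot: [179.9, -0.0, 104.8]
ft_force: [0.5, 0.4, -1.5]
finger_gap: 57.7
grip_force: 43.1
shift xy now (np.float64(-481.5), np.float64(-174.0)) | after turn (np.float64(-481.2), np.float64(-175.0)) z 58.1 turn -0.1 J6 9.7 yaw 104.8
```

View pics/w9.png

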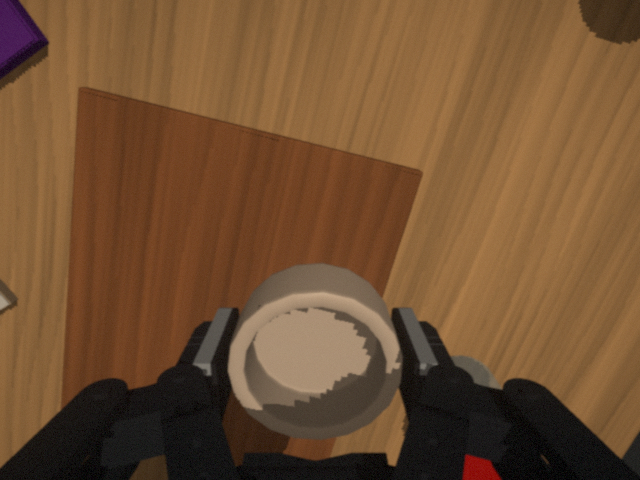

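```bash
python3 - <<'E'
from h import *
c=cam('wrist'); s=r.sense(); print(s['tool_pos'],cast(c,[[315.5,365],[230,360],[401,360],[315,292],[315,437]],s['tool_pos'][2]+30))
E
python3 -m handwheel '[[-0.044,-0.016,0,0],[-0.044,-0.016,0,0],[-0.044,-0.016,0,0],[-0.044,-0.016,0,0],[-0.044,-0.016,0,0],[-0.044,-0.016,0,0],[-0.044,-0.016,0,0],[-0.044,-0.016,0,0],[-0.044,-0.016,0,0],[-0.044,-0.016,0,0]]'|grep pos;python3 -m handwheel '[[-0.041,-0.014,0,0],[0,0,0.02,0],[0,0,0.02,0],[0,0,0,0],[0,0,0,0],[0,0,0,0]]'|grep pos; python3 - <<'E'
from h import *
c,im=look('wrist','w10.png'); go(528,-192.6,112,104.9)
h=cv2.cvtColor(im,cv2.COLOR_BGR2HSV); m=cv2.inRange(h,(0,0,90),(40,75,255))
print(proj(c,[[528,-192.6,112]])); 
E
```

```text
[573.34289021 317.39942987 183.08758529] [[573.98213169 318.70754036]
 [546.79985678 313.46137047]
 [600.16202068 327.6247647 ]
 [567.1565139  343.94682398]
 [581.34587177 290.15664595]]
tool_pos: [529.7, -149.9, 181.8]
tool_pos: [528.7, -191.6, 144.7]
shift xy now (np.float64(-0.6), np.float64(-1.2)) | after turn (np.float64(-0.6), np.float64(-1.2)) z 33.2 turn -0.1 J6 -40.0 yaw 104.8
[[311.55828248 286.92109843]]
```

View pics/w10.png

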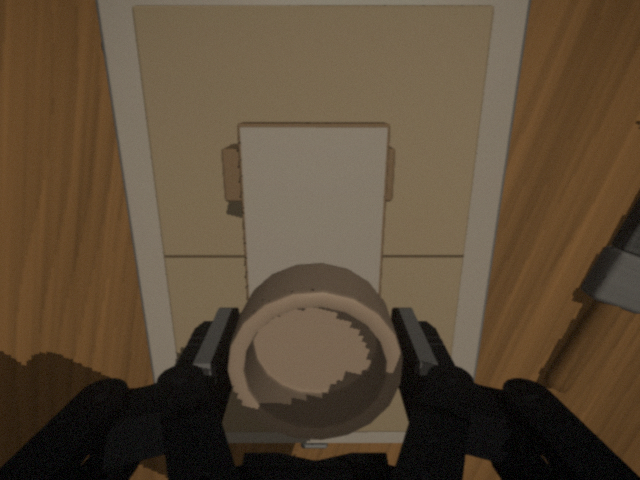

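The mould is held level, rim centre near (315.5,365). The shelf lies on the bars, its far edge at row 125 with sides at 243 and 386 and the joint at row 256. The far bar's ends are at 222 and 394, so it is about 3 mm off sideways, which I accept.

```bash
python3 - <<'E'
from h import *
c=cam('wrist'); a=np.radians(14.9);L=np.array([-np.sin(a),np.cos(a)])
print('shelf',cast(c,[313.8,125],112)-75*L,'hearth',cast(c,[[165,256],[465,257]],72).mean(0),'bar ends',cast(c,[[224,175],[394,175]],97), r.sense()['tool_pos'])
E
```

```text
shelf [[ 529.93829473 -193.86242009]] hearth [ 530.0734663  -192.62262993] bar ends [[ 476.04768743 -154.71342456]
 [ 552.77457448 -134.42204596]] [ 528.9966614  -191.67790942  145.23909045]
```

```bash
python3 -m handwheel '[[-0.0028,-0.0003,0.015,0],[0,0,0.01,0],[0,0,0.004,0],[0,0,0,0],[0,0,0,0],[0,0,0,0]]'|egrep 'pos|ft'; python3 -m handwheel '[[0,0,0.001,0],[0,0,0,0],[0,0,0,0]]'|egrep 'pos|ft';python3 -m handwheel '[[0,0,0.001,0],[0,0,0,0],[0,0,0,0]]'|egrep 'pos|ft'
```

```text
tool_pos: [529.1, -194.8, 115.8]
ft_force: [-0.3, -0.6, -1.0]
tool_pos: [528.9, -194.7, 114.5]
ft_force: [0.2, -0.3, -0.7]
tool_pos: [528.8, -194.6, 113.2]
ft_force: [0.4, -0.5, -0.5]
```

```bash
python3 -m handwheel '[[0,0.0004,0.001,0],[0,0,0,0],[0,0,0,0]]'|egrep 'pos|ft'; python3 -m handwheel '[[0,0,0.0005,0],[0,0,0,0],[0,0,0,0]]'|egrep 'pos|ft'
```

```text
tool_pos: [529.2, -194.5, 112.2]
ft_force: [-0.0, 0.1, -1.4]
tool_pos: [529.2, -194.5, 112.0]
ft_force: [-1.4, 0.2, 2.0]
```

```bash
python3 -m handwheel '[[0,0,0,0],[0,0,0,0],[0,0,0,0],[0,0,0,0]]' 0.072 | egrep 'gap|ft'; python3 -m handwheel '[[0,0,-0.02,0],[0,0,-0.04,0],[0,0,-0.03,0],[0,0,0,0],[0,0,0,0],[0,0,0,0]]'|grep pos; python3 - <<'E'
from h import *
c,im=look('wrist','w11.png'); print(proj(c,[[530,-193.2,142]])); go(585.7,208,90,104.9)
E
```

```text
ft_force: [-0.2, 0.2, 0.1]
finger_gap: 71.7
tool_pos: [528.5, -194.2, 200.4]
[[317.01263146 263.78468723]]
shift xy now (np.float64(374.1), np.float64(158.1)) | after turn (np.float64(373.8), np.float64(158.8)) z 110.0 turn -0.1 J6 -40.2 yaw 104.8
```

View pics/w11.png

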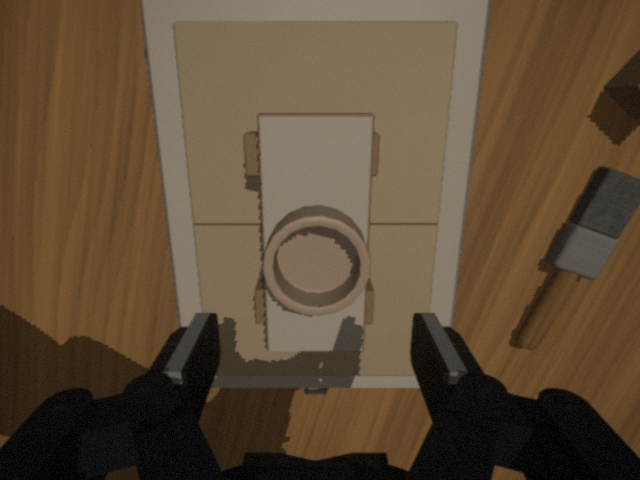

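The mould stands on the middle of the shelf, its rim spanning columns 263–370 and rows 216–314, centred at (316.5,265) against (317,264) predicted. Both bars show on each side of the shelf. Next is the disc.

```bash
python3 -c "
from h import *
print(cast(cam('wrist'),[316.5,265],142))"; python3 -m handwheel '[[0.0415,0.0176,0,0],[0.0415,0.0176,0,0],[0.0415,0.0176,0,0],[0.0415,0.0176,0,0],[0.0415,0.0176,0,0],[0.0415,0.0176,0,0],[0.0415,0.0176,0.02,0],[0.0415,0.0176,0.02,0],[0.0415,0.0176,0.02,0],[0,0,0.03,0]]'|grep pos;python3 -m handwheel '[[0,0,0.02,0],[0,0,0,0],[0,0,0,0],[0,0,0,0],[0,0,0,0]]'|grep pos; python3 - <<'E'
from h import *
c,im=look('wrist','w12.png'); h=cv2.cvtColor(im,cv2.COLOR_BGR2HSV)
m=cv2.inRange(h,(35,80,20),(90,255,255)); cs,_=cv2.findContours(m,cv2.RETR_EXTERNAL,cv2.CHAIN_APPROX_NONE); q=max(cs,key=cv2.contourArea)
w=cast(c,q.reshape(-1,2),21).astype(np.float32); e=cv2.fitEllipse(w); print(e,cv2.fitEllipse(q),cv2.boundingRect(q)); go(*e[0],15,104.9)
E
```

```text
[[ 529.61736717 -193.66012501]]
tool_pos: [586.9, 212.6, 110.9]
tool_pos: [588.2, 206.9, 93.7]
((585.9486083984375, 208.6168212890625), (54.14516830444336, 55.27756118774414), 3.5494182109832764) ((310.1717224121094, 249.5443572998047), (92.60810852050781, 96.80416107177734), 86.85704803466797) (261, 203, 99, 94)
shift xy now (np.float64(2.2), np.float64(-1.7)) | after turn (np.float64(2.2), np.float64(-1.7)) z 78.5 turn -0.1 J6 -0.1 yaw 104.8
```

```bash
python3 -m handwheel '[[0.002,-0.0015,0.03,0],[0,0,0.03,0],[0,0,0.015,0],[0,0,0.005,0],[0,0,0,0],[0,0,0,0],[0,0,0,0]]' 0.064|egrep 'pos|ft|gap'; for k in 1; do python3 -m handwheel '[[0,0,0.001,0],[0,0,0,0],[0,0,0,0]]' |egrep 'pos|ft';python3 -m handwheel '[[0,0,0.001,0],[0,0,0,0],[0,0,0,0]]' |egrep 'pos|ft';python3 -m handwheel '[[0,0,0.001,0],[0,0,0,0],[0,0,0,0]]' |egrep 'pos|ft';done;  python3 -c "
from h import *
go(585.9,208.6,10,104.9)"
```

```text
tool_pos: [586.5, 209.0, 13.7]
ft_force: [0.4, 0.5, 0.5]
finger_gap: 63.9
tool_pos: [585.2, 208.6, 11.1]
ft_force: [0.7, 0.3, -0.5]
tool_pos: [585.0, 208.6, 9.7]
ft_force: [0.2, -0.3, -0.5]
tool_pos: [585.2, 208.6, 9.0]
ft_force: [-1.4, 0.3, 1.5]
shift xy now (np.float64(-0.2), np.float64(0.7)) | after turn (np.float64(-0.2), np.float64(0.7)) z -1.0 turn -0.1 J6 0.1 yaw 104.8
```

```bash
python3 -m handwheel '[[0,0.0005,-0.0025,0],[0,0,0,0],[0,0,0,0],[0,0,0,0]]' |egrep 'pos|ft'; python3 -m handwheel '[[0,0,0,0],[0,0,0,0],[0,0,0,0],[0,0,0,0],[0,0,0,0]]' 0.045 30|tail -5;python3 -m handwheel '[[0,0,-0.005,0],[0,0,-0.02,0],[0,0,-0.03,0],[0,0,-0.04,0],[0,0,-0.04,0],[0,0,-0.04,0],[0,0,-0.02,0],[0,0,0,0],[0,0,0,0],[0,0,0,0]]'; python3 - <<'E'
from h import *
look('wrist','w13.png'); go(529.6,-193.7,170,104.9)
E
```

```text
tool_pos: [585.5, 208.7, 11.2]
ft_force: [-0.4, -0.1, -0.0]
tool_pos: [585.8, 208.8, 11.6]
tcp_rot: [180.0, 0.0, 104.8]
ft_force: [-1.3, 0.4, 4.3]
finger_gap: 54.2
grip_force: 31.9
time: 39.85
tool_pos: [584.4, 208.4, 204.0]
tcp_rot: [-179.8, 0.0, 104.8]
ft_force: [-0.2, 0.3, -1.0]
finger_gap: 53.9
grip_force: 31.8
shift xy now (np.float64(-374.8), np.float64(-155.6)) | after turn (np.float64(-374.5), np.float64(-156.3)) z 33.8 turn -0.1 J6 0.1 yaw 104.8
```

View pics/w13.png

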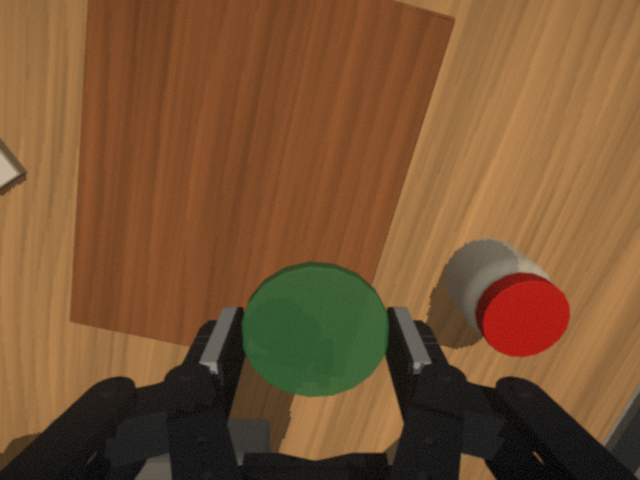

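The disc is held by its edge and level, centred near (316,330). Carrying it to the mould.

```bash
python3 -c "
from h import *
c=cam('wrist'); im=cv2.imread('pics/w13.png'); h=cv2.cvtColor(im,cv2.COLOR_BGR2HSV); m=cv2.inRange(h,(35,80,20),(90,255,255)); cs,_=cv2.findContours(m,cv2.RETR_EXTERNAL,cv2.CHAIN_APPROX_NONE); q=max(cs,key=cv2.contourArea); p=r.sense()['tool_pos']
print(p,cv2.fitEllipse(cast(c,q.reshape(-1,2),p[2]+9.6).astype(np.float32)))"
python3 -m handwheel '[[-0.04,-0.017,0,0],[-0.04,-0.017,0,0],[-0.04,-0.017,0,0],[-0.04,-0.017,0,0],[-0.04,-0.017,0,0],[-0.04,-0.017,0,0],[-0.04,-0.017,0,0],[-0.04,-0.017,0,0],[-0.035,-0.013,0,0],[-0.02,-0.007,0,0]]'|grep pos;python3 -m handwheel '[[0,0,0.015,0],[0,0,0.015,0],[0,0,0.01,0],[0,0,0,0],[0,0,0,0],[0,0,0,0],[0,0,0,0]]'; python3 -c "
from h import *
go(529.2,-193.8,139,104.9)"
```

```text
[584.35994782 208.38340648 203.83715257] ((584.9560546875, 208.82876586914062), (55.060935974121094, 56.22001647949219), 2.438654661178589)
tool_pos: [528.9, -196.2, 204.5]
time: 41.6
tool_pos: [531.1, -193.5, 167.2]
tcp_rot: [179.9, 0.1, 104.8]
ft_force: [1.0, -0.3, -0.9]
finger_gap: 54.0
grip_force: 31.8
shift xy now (np.float64(0.2), np.float64(-1.9)) | after turn (np.float64(0.2), np.float64(-1.9)) z 28.2 turn -0.1 J6 -40.0 yaw 104.8
```

```bash
python3 -m handwheel '[[0,-0.0018,0.01,0],[0,0,0.01,0],[0,0,0,0],[0,0,0,0],[0,0,0,0],[0,0,0,0]]'|egrep 'pos|ft'; python3 - <<'E'
from h import *
look('wrist','w14.png'); go(529.2,-193.8,139,104.9)
E
```

```text
tool_pos: [528.9, -194.3, 146.7]
ft_force: [-0.2, 0.1, -1.0]
shift xy now (np.float64(0.4), np.float64(0.4)) | after turn (np.float64(0.4), np.float64(0.4)) z 7.7 turn -0.1 J6 -40.2 yaw 104.8
```

View pics/w14.png

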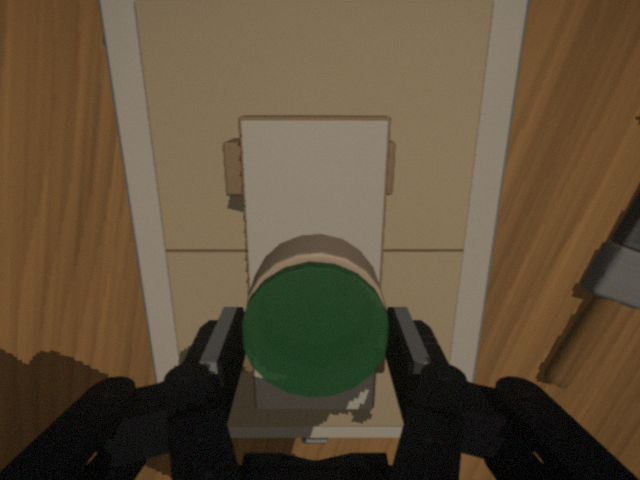

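The disc is just above the mould. The rim shows evenly behind it (rows 250–265) and the columns line up near 316. Lowering gently.

```bash
python3 -m handwheel '[[0.0004,0.0004,0.003,0],[0,0,0.002,0],[0,0,0,0],[0,0,0,0]]'|egrep 'pos|ft'; for k in 1; do python3 -m handwheel '[[0,0,0.001,0],[0,0,0,0],[0,0,0,0]]'|egrep 'pos|ft';python3 -m handwheel '[[0,0,0.001,0],[0,0,0,0],[0,0,0,0]]'|egrep 'pos|ft'; done
```

```text
tool_pos: [528.9, -193.6, 141.1]
ft_force: [0.1, 0.4, -0.4]
tool_pos: [529.0, -193.6, 140.3]
ft_force: [0.3, -0.4, -0.6]
tool_pos: [529.0, -193.6, 139.3]
ft_force: [-0.1, 0.9, -0.4]
```

```bash
python3 -m handwheel '[[0,0,0.0005,0],[0,0,0,0],[0,0,0,0]]'|egrep 'pos|ft'; python3 -m handwheel '[[0,0,0.0005,0],[0,0,0,0],[0,0,0,0]]'|egrep 'pos|ft'
```

```text
tool_pos: [528.9, -193.7, 138.8]
ft_force: [0.2, -0.1, -0.3]
tool_pos: [529.0, -193.7, 138.6]
ft_force: [-1.4, -0.2, 2.1]
```

```bash
python3 -m handwheel '[[0,0,0,0],[0,0,0,0],[0,0,0,0],[0,0,0,0]]' 0.068|egrep 'gap|ft'; python3 -m handwheel '[[0,0,-0.01,0],[0,0,-0.03,0],[0,0,-0.03,0],[0,0,-0.02,0],[0,0,0,0],[0,0,0,0],[0,0,0,0],[0,0,0,0]]'|egrep 'time|pos'; python3 - <<'E'
from h import *
c,im=look('wrist','w15.png'); _,s=look('scene','s15.png')
h=cv2.cvtColor(im,cv2.COLOR_BGR2HSV); m=cv2.inRange(h,(35,80,20),(90,255,255)); cs,_=cv2.findContours(m,cv2.RETR_EXTERNAL,cv2.CHAIN_APPROX_NONE); q=max(cs,key=cv2.contourArea)
print(cv2.fitEllipse(cast(c,q.reshape(-1,2),148).astype(np.float32)))
cv2.imwrite('pics/v15.png',np.hstack([cv2.resize(im,(400,300)),cv2.resize(s[130:280,100:300],(400,300))]))
E
```

```text
ft_force: [-0.0, -0.8, 0.8]
finger_gap: 68.1
time: 45.05
tool_pos: [528.2, -193.3, 226.8]
((529.4918212890625, -193.61329650878906), (54.229583740234375, 54.97652816772461), 174.343505859375)
```

View pics/v15.png

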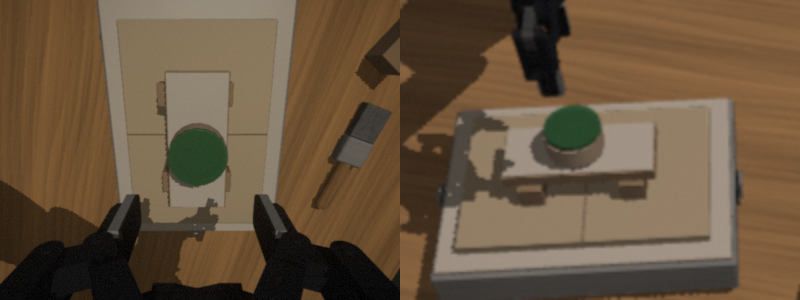

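Both views show the disc lying flat on the rim, at (197,157) on the left and (573,128) on the right. It measures (529.5,-193.6) against (529.6,-193.7) for the mould, and the gripper is clear, so I'm handing in.

```bash
python3 -c "
from bench import r
print(r.hand_in())"
```

```text
the job is handed in; nothing more can be done
None
```

I set up the kiln as asked and handed it in at about 45 s of the 131 s allowed. From the last camera measurements, the mould and shelf are centred on the hearth to about 1 mm, the glass disc lies flat on the mould's rim to within 1 mm, and one thin bar sits about 3 mm off sideways along its own length; no verdict came back.

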